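# Switch off the bench sockets along the row

## Robot

A 7-joint arm with a two-finger parallel gripper is mounted at the origin on the work surface. World frame = base frame: x ahead of the robot, y to its left, z up, the work surface at z = 0. Lengths are in m, angles in rad, forces in N, time in s.
With the tool pointing down it reaches from about 0.4 to 0.875 m from the base axis. Payload 19.3 kg.
Tool frame: the origin (TCP) lies at the very end of the fingers, on their centre line; the grasp point (between the pads) lies 19 mm behind it; z points along the fingers, y is the line along which they close (so a half turn about z gives the same grasp; the last joint's range is limited). The gripper opens to 85 mm and grips with 20 to 120 N. Pads are 22 mm wide; open, the fingers measure 114 mm over their backs; the gripper's body (76 mm by 85 mm) begins 54 mm behind the grasp point. The pads swing forward as they close: fully open they stand 13 mm farther back than shut.
Start: joints at [1.191, 0.521, -0.036, 1.599, 0.021, 1.021, -0.113], TCP at [0.191, -0.595, 0.231] pointing down, gripper open.
Joint ranges: [-2.91, 2.91], [-0.3, 2.13], [-1.5, 1.42], [0.17, 2.43], [-1.26, 4.41], [0.16, 1.93], [-2.52, 2.52]. Speed limits (rad/s): [1.89, 1.89, 2.39, 2.39, 3.01, 3.01, 3.01].

## Interface

Orientations are given as [roll, pitch, yaw] about the fixed x, y, z axes, in that order (R = Rz(yaw) Ry(pitch) Rx(roll)).
In Python, from workcell import observe, grab_frame, job_done gives the robot as it stands.
- The arm moves only by the tool move_arm, never from a script. Its argument "plan" is a list that holds one entry, the list of rows, each a list of 7 numbers: the shift along the tool's x, y, z each as a share of 0.02 m, from -1 to 1, then the turn, a rotation vector about the tool's x, y, z each as a share of 6 degrees, from -1 to 1, then the opening, from -1 (shut) to 1 (fully open). A call has exactly 10 rows; each row shifts and turns the commanded pose from where the row before left it, along the tool's axes as they then stand; what a row does not reach is not made up. A row lasts 1/10 s, in which the tool goes at most 50 mm and 8.59 degrees, less where a joint would pass 70% of its speed; a pose out of reach is approached as far as the arm can. A call with a number of a shift or a turn outside -1 to 1 is refused whole. A call with a gripper value outside its range is refused whole. The fingers move at their own pace and stop on an object; "grip_force" is the grip in N (left out, the last holds). Time passes only in rows, so rows that do not move let the fingers close, or fill a call up. It gives the time, the measured TCP pose, the force, the opening and the grip force at its end, in the units of the state.
- observe(): the state, without advancing time (a new reading comes with each control period).
- grab_frame(name): name is "side" or "top" or "wrist"; returns a dict with "color" (400x640x3 uint8, red, green, blue), "intrinsics" (3x3 intrinsics, pixels), "position" and "orientation" of the camera in the world; the wrist camera has in their place "tool_from_camera" (4x4, takes a point from camera to tool coordinates, whose origin is the TCP and whose axes are the flange's). Camera axes: x right, y down, z forward; pixel columns grow to the right and rows downward; lengths in m; the calibration is good to about 2 mm. A picture is of the moment at which its call begins: read the wrist's pose just before it. There is no depth.
- job_done(): hands the job in; it is judged then, once.
The state is a dict: "clock": time; "qpos": joint angles; "qd": joint speeds; "joint_efforts": joint torques, N m; "position": TCP position; "tool_rot": TCP orientation; "force": force on the tool from outside, world axes, zero at the start; "moment": the same for the moment, N m; "grip_width": finger opening in m; "finger_force": force on a finger pad.
Only numpy, scipy, OpenCV 4.12 (cv2) and the standard library are available. Lean on these libraries where they do the work, as an engineer would, in place of code of your own. Each camera call takes 0.05 s, during which the arm holds its last target. There are 200 camera calls.

## Task

Time to close the repair bench: run a fingertip lightly along the row of five small rocker switches on the power strip, from one end of the row to the other without skipping any, so that the half standing proud goes down and each one snaps over to off in turn. Leave the larger main rocker at the lead end on, do not pull or shift the chargers in the sockets or anything else on the bench, and finish clear of the strip.

Things in the scene. Friction and masses are not known exactly. Their poses are not given: they have to be found in the camera images.
- strip: White power strip fixed to the bench, flat top at 42 mm. Origin: on the bench under the middle of the five sockets. Its y axis runs along the row, away from the lead and main rocker. Housing: x -43 to +47 mm, y -186 to +130 mm, with 20 mm lugs at both ends. Sockets (38 mm round, 18 mm deep) at x = +25 mm, 48 mm apart; the rockers beside them at x = -26 mm, on the side away from the robot.
- row_end (a point): Where the row of rockers begins, at the end away from the lead: a point on the flat housing top (42 mm above the bench) on the rockers' line, strip frame x = -26 mm, y = +120 mm. A finger end gliding from here along the row towards the main rocker, 3 mm above the housing top, clears the level halves, rides up the proud slopes and tips them. Gliding the other way it jams on the lips.
- row_stop (a point): The flat gap in the rockers' line between the last socket rocker and the main rocker, on the housing top, strip frame x = -26 mm, y = -124 mm. A finger end 22 to 30 mm thick is past the last proud lip once its centre is 20 mm short of this point. Pressing each proud half straight down, one by one, works as well as gliding.
- rocker1 (a joint): Rocker of socket 1 (5 is next to the main rocker): black V-shaped key, 16 mm across, 26 mm along the row, centre y = +96 mm in the strip's frame. 0 rad = on (the start): the half towards the main rocker is proud, sloping up to a lip at y = +83 mm, 8 mm above the housing top; the other half is level, 2 mm above it. 0.5 rad = off: the reverse. 3 N on the lip tips it; it snaps over.
- rocker2 (a joint): Rocker of socket 2 (5 is next to the main rocker): black V-shaped key, 16 mm across, 26 mm along the row, centre y = +48 mm in the strip's frame. 0 rad = on (the start): the half towards the main rocker is proud, sloping up to a lip at y = +35 mm, 8 mm above the housing top; the other half is level, 2 mm above it. 0.5 rad = off: the reverse. 3 N on the lip tips it; it snaps over.
- rocker3 (a joint): Rocker of socket 3 (5 is next to the main rocker): black V-shaped key, 16 mm across, 26 mm along the row, centre y = +0 mm in the strip's frame. 0 rad = on (the start): the half towards the main rocker is proud, sloping up to a lip at y = -13 mm, 8 mm above the housing top; the other half is level, 2 mm above it. 0.5 rad = off: the reverse. 3 N on the lip tips it; it snaps over.
- rocker4 (a joint): Rocker of socket 4 (5 is next to the main rocker): black V-shaped key, 16 mm across, 26 mm along the row, centre y = -48 mm in the strip's frame. 0 rad = on (the start): the half towards the main rocker is proud, sloping up to a lip at y = -61 mm, 8 mm above the housing top; the other half is level, 2 mm above it. 0.5 rad = off: the reverse. 3 N on the lip tips it; it snaps over.
- rocker5 (a joint): Rocker of socket 5 (5 is next to the main rocker): black V-shaped key, 16 mm across, 26 mm along the row, centre y = -96 mm in the strip's frame. 0 rad = on (the start): the half towards the main rocker is proud, sloping up to a lip at y = -109 mm, 8 mm above the housing top; the other half is level, 2 mm above it. 0.5 rad = off: the reverse. 3 N on the lip tips it; it snaps over.
- main (a joint): Main rocker of the strip, in line with the others at the lead end: same black V shape but larger, 22 mm across and 32 mm along the row, centre x = -26 mm, y = -154 mm in the strip's frame (it begins at y = -138 mm). 0 rad = on (its lead-end half proud, lip 10 mm above the housing top), 0.5 = off. It starts on and must stay on.
- charger_wide: Black plug-in charger, 42 x 44 mm, loose in socket 2 or 4, standing 30 mm above the housing top, 24 mm from that socket's rocker. Origin: bottom of its plug, 18 mm below the housing top. Leave alone.
- charger_slim: Black plug-in charger, 38 mm across the strip and 30 mm along it, loose in socket 4 or 2, standing 36 mm above the housing top. Origin: bottom of its plug, 18 mm below the housing top. Leave alone.
- reel: Solder reel, 64 mm across and 40 mm high, on its flange on the bench beside the strip, on the robot's side. Origin: centre of its underside. Leave alone.
- cleaner: Clear bottle with red cap, 72 mm across, 200 mm high, upright on the bench. Origin: centre of its underside. Leave alone.
- spray: Spray can, 53 mm across, 155 mm high, upright on the bench. Origin: centre of its underside. Leave alone.

How it is judged:
By the outcome, as a careful person would: the job done as asked, in the order asked, and still so for the second after the job is handed in, with the robot touching nothing.
It also fails if it takes over 38 s, if anything falls off the work surface, if the arm or the gripper's body presses on something with over 40 N, if the wrist force passes 120 N, or if a joint passes its speed limit or range.

## Working session

There is one attempt and no reset: what is moved stays moved. The work goes in short steps, Python scripts to look and compute and a tool call to move; the robot and the scene stay as the last step left them, time stands still between calls to the robot, and variables do not carry over. Pictures are saved under pics/ and viewed, at most 10 in all, crops included, and the job is handed in when it is done.

Besides the shell and the picture viewer there is one more tool, called after "Emit:" by a JSON object that holds its "name" and its "arguments", one argument or row to a line. move_arm: Moves the arm, as the interface text tells. Shift numbers are shares of 0.02 m and turn numbers shares of 6 degrees, none past 1 either way. Its arguments: {"type":"object","properties":{"plan":{"type":"array"},"grip_force":{"type":"number"}},"required":["plan"]}

```bash
mkdir -p pics; python3 - <<'E'
from workcell import *
import cv2,pickle
s=observe();print(s['clock'],s['position'],s['tool_rot'],s['grip_width'])
d={}
for n in("top","side"):
    f=grab_frame(n);d[n]=f;cv2.imwrite(f'pics/{n}0.png',f['color'][:,:,::-1]);print(n,f['intrinsics'],f['position'],f['orientation'])
pickle.dump(d,open('f0.pkl','wb'))
E
```

```text
0.0 [ 0.19039837 -0.59496234  0.23073659] [-3.14047526e+00  9.92510676e-05  3.09785510e-01] 0.0857074319596368
top [[422.83033341   0.         320.63380068]
 [  0.         422.83033341 201.91118854]
 [  0.           0.           1.        ]] [0.48975265 0.1341658  1.08574586] [-3.06507374  0.00544136 -1.59650377]
side [[371.13985688   0.         323.03452476]
 [  0.         371.13985688 199.3328321 ]
 [  0.           0.           1.        ]] [ 0.34480718 -0.35102343  0.6206232 ] [-2.35786566 -0.00470949 -0.40219685]
```

View pics/top0.png

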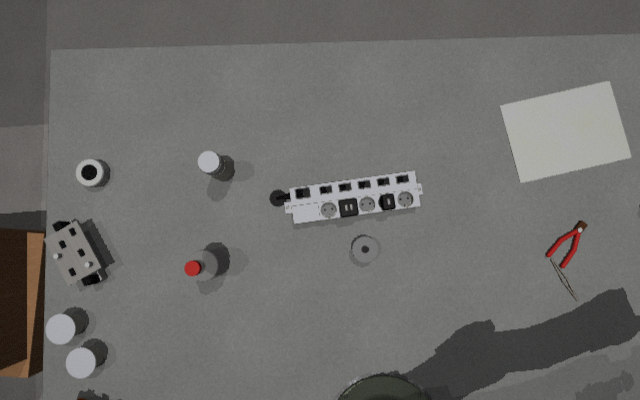

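View pics/side0.png

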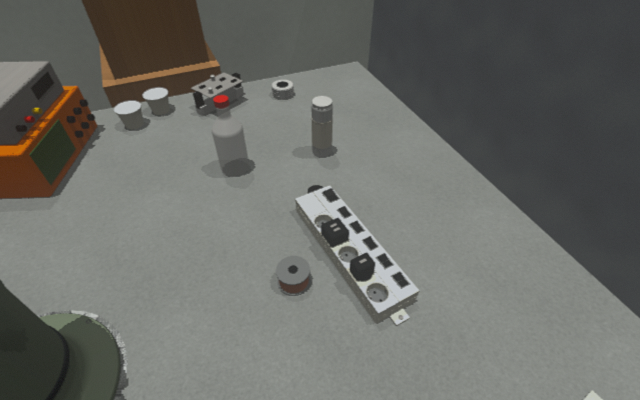

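```bash
cat >h.py <<'E'
import numpy as np,cv2
from scipy.spatial.transform import Rotation as R
def ray(f,px,z):
    Rm=R.from_euler('xyz',f['orientation']).as_matrix();d=Rm@np.linalg.inv(f['intrinsics'])@np.array([px[0],px[1],1.])
    return (f['position']+d*(z-f['position'][2])/d[2])[:2]
def blobs(f,roi,poly=None):
    g=cv2.cvtColor(f['color'],cv2.COLOR_RGB2GRAY);x0,y0,x1,y1=roi
    m=np.zeros_like(g);m[y0:y1,x0:x1]=(g[y0:y1,x0:x1]<60)*255
    n,l,st,c=cv2.connectedComponentsWithStats(m)
    return [(c[i].round(2),st[i][4]) for i in range(1,n) if st[i][4]>12]
def housing(f,roi,t=130):
    g=cv2.cvtColor(f['color'],cv2.COLOR_RGB2GRAY);x0,y0,x1,y1=roi
    m=np.zeros_like(g);m[y0:y1,x0:x1]=(g[y0:y1,x0:x1]>t)*255
    m=cv2.morphologyEx(m,cv2.MORPH_CLOSE,np.ones((9,9)))
    c=max(cv2.findContours(m,0,1)[0],key=cv2.contourArea);return cv2.minAreaRect(c)
E
python3 - <<'E'
from h import *;import pickle
d=pickle.load(open('f0.pkl','rb'))
for n,roi in(('top',(290,165,425,228)),('side',(290,180,420,325))):
    f=d[n];print(n,'house',housing(f,roi))
    for c,a in blobs(f,roi): print(c,a,ray(f,c,.045).round(4))
g=d['top'];im=g['color'][160:235,260:440,::-1];cv2.imwrite('pics/c1.png',cv2.resize(im,None,fx=4.4,fy=4.4,interpolation=2))
E
```

```text
top house ((355.2310485839844, 196.56907653808594), (36.5732536315918, 133.78065490722656), 81.94090270996094)
[401.89 178.61] 64 [ 0.6223 -0.0649]
[382.87 181.19] 63 [ 0.6171 -0.0176]
[363.92 184.05] 64 [0.6112 0.0295]
[344.41 186.8 ] 64 [0.6056 0.078 ]
[325.2  189.26] 61 [0.6008 0.1257]
[302.12 192.62] 112 [0.5939 0.183 ]
[386.49 201.68] 194 [ 0.566  -0.0246]
[348.07 207.54] 265 [0.554  0.0705]
side house ((354.5, 252.0), (144.0, 129.0), 90.0)
[313.6 187.8] 40 [0.5666 0.2179]
[330.12 194.91] 81 [0.5918 0.1825]
[343.92 211.6 ] 52 [0.5983 0.1249]
[334.29 232.8 ] 445 [0.5556 0.0797]
[356.25 226.59] 56 [0.6036 0.0773]
[369.8  242.66] 64 [0.6095 0.0298]
[361.91 267.77] 431 [ 0.5682 -0.0166]
[384.11 260.15] 75 [ 0.6147 -0.0176]
[292.8  268.92] 40 [0.4495 0.0307]
[400.11 279.12] 85 [ 0.6206 -0.0652]
```

View pics/c1.png

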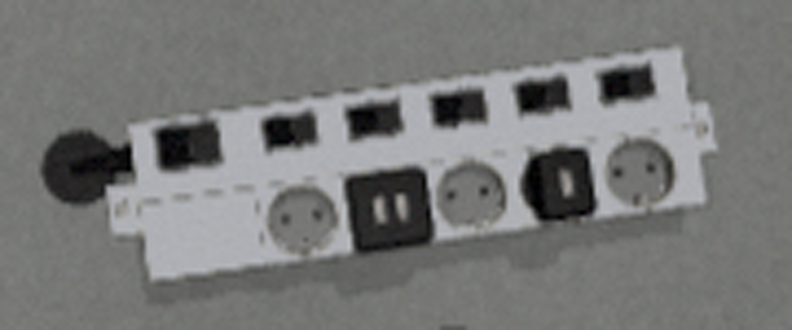

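The crop shows the row in line: rocker 1 is at the right end, crop pixel (627,83), and the main rocker at the left, (188,145). The two views agree to about 2 mm.

Emit:
{"name": "move_arm", "arguments": {
  "plan": [
    [[0,0,0,0,0,0.932,-1],[0,0,0,0,0,0.932,-1],[0.87,-0.8,0,0,0,0,-1],[0.87,-0.8,0,0,0,0,-1],[0.87,-0.8,0,0,0,0,-1],[0.87,-0.8,0,0,0,0,-1],[0.87,-0.8,0,0,0,0,-1],[0.87,-0.8,0,0,0,0,-1],[0.87,-0.8,0,0,0,0,-1],[0.87,-0.8,0,0,0,0,-1]]
  ]
}}

```text
clock: 1.1
position: [0.3146, -0.4512, 0.2311]
tool_rot: [-3.141, 0.0, 0.115]
force: [0.1, -0.0, -0.2]
grip_width: 0.0001
finger_force: 0.0
```

Emit:
{"name": "move_arm", "arguments": {
  "plan": [
    [[0.87,-0.8,0,0,0,0,-1],[0.87,-0.8,0,0,0,0,-1],[0.87,-0.8,0,0,0,0,-1],[0.87,-0.8,0,0,0,0,-1],[0.87,-0.8,0,0,0,0,-1],[0.87,-0.8,0,0,0,0,-1],[0.87,-0.8,0,0,0,0,-1],[0.87,-0.8,0,0,0,0,-1],[0.87,-0.8,0,0,0,0,-1],[0.87,-0.8,0,0,0,0,-1]]
  ]
}}

```text
clock: 2.1
position: [0.4692, -0.2725, 0.2311]
tool_rot: [-3.141, 0.0, 0.115]
force: [0.7, -0.5, -0.4]
grip_width: -0.0
finger_force: 0.0
```

Emit:
{"name": "move_arm", "arguments": {
  "plan": [
    [[0.87,-0.8,0,0,0,0,-1],[0.87,-0.8,0,0,0,0,-1],[0.87,-0.8,0,0,0,0,-1],[0.87,-0.8,0,0,0,0,-1],[0.87,-0.8,0,0,0,0,-1],[0.87,-0.8,0,0,0,0,-1],[0.87,-0.8,0,0,0,0,-1],[0.87,-0.8,0,0,0,0,-1],[0.87,-0.8,0,0,0,0,-1],[0,0,0,0,0,0,-1]]
  ]
}}

```text
clock: 3.1
position: [0.6092, -0.1091, 0.2307]
tool_rot: [-3.14, -0.0, 0.118]
force: [0.8, 0.1, 0.2]
grip_width: 0.0
finger_force: 0.0
```

Emit:
{"name": "move_arm", "arguments": {
  "plan": [
    [[0.86,-0.8,0,0,0,0,-1],[0,0,0.9,0,0,0,-1],[0,0,0.9,0,0,0,-1],[0,0,0.9,0,0,0,-1],[0,0,0.9,0,0,0,-1],[0,0,0.9,0,0,0,-1],[0,0,0.9,0,0,0,-1],[0,0,0.9,0,0,0,-1],[0,0,0.9,0,0,0,-1],[0,0,0,0,0,0,-1]]
  ]
}}

```text
clock: 4.1
position: [0.6215, -0.0948, 0.085]
tool_rot: [-3.141, 0.004, 0.114]
force: [-1.0, -0.1, 0.5]
grip_width: 0.0
finger_force: 0.0
```

```bash
python3 - <<'E'
from workcell import *;from h import *
s=observe();print(s['position'],s['tool_rot'])
for n in('wrist','side'):
    f=grab_frame(n);c=f['color'][:,:,::-1]
    if n=='side':
        c=cv2.resize(c[170:350,270:450],(700,700),interpolation=2)[:600]
    else: 
        W=np.eye(4);W[:3,:3]=R.from_euler('xyz',s['tool_rot']).as_matrix();W[:3,3]=s['position'];W=W@f['tool_from_camera']
        g=dict(f,position=W[:3,3],orientation=R.from_matrix(W[:3,:3]).as_euler('xyz'))
        for b,a in blobs(g,(0,0,640,400)):
            if a>150: print(b,a,ray(g,b,.045).round(4))
    cv2.imwrite(f'pics/{n}2.png',c)
E
```

```text
[ 0.62147228 -0.09479939  0.0850336 ] [-3.14094391  0.00386382  0.11432672]
[ 29.41 221.44] 1275 [0.6079 0.0776]
[ 96.67 221.61] 547 [0.6124 0.0378]
[205.92 220.41] 317 [ 0.6205 -0.0269]
[269.05 221.89] 1278 [ 0.6239 -0.0643]
[316.22 347.9 ] 49469 [ 0.5382 -0.1021]
[ 41.25 309.72] 6276 [0.5471 0.0779]
```

View pics/wrist2.png

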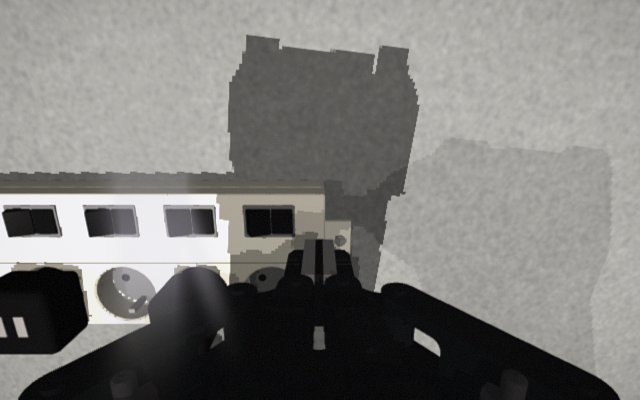

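View pics/side2.png

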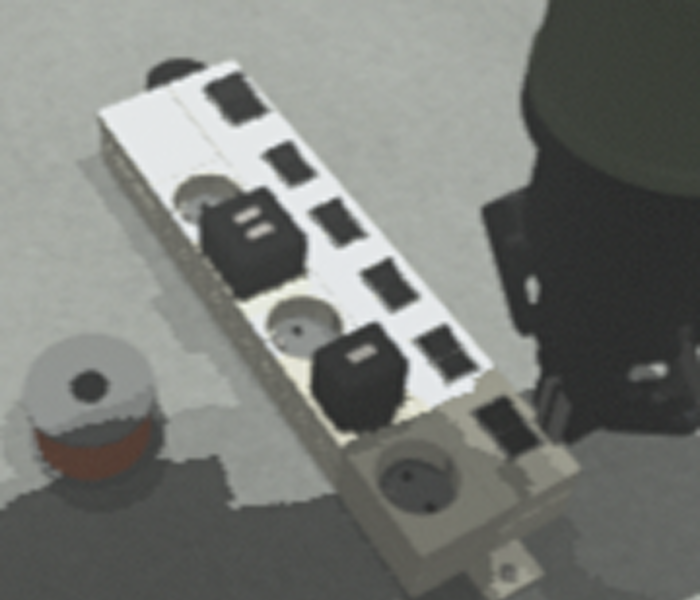

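The wrist view shows rocker 1 at (269,222) and the shut fingers just past the row's end, with the wide linkage lying along the row. The side view shows both chargers clear of the rockers' line.

Emit:
{"name": "move_arm", "arguments": {
  "plan": [
    [[0.2,-0.16,0.25,0,0,0,-1],[0,0,0.25,0,0,0,-1],[0,0,0.25,0,0,0,-1],[0,0,0.25,0,0,0,-1],[0,0,0.25,0,0,0,-1],[0,0,0,0,0,0,-1],[0,0,0,0,0,0,-1],[0,0,0,0,0,0,-1],[0,0,0,0,0,0,-1],[0,0,0,0,0,0,-1]]
  ]
}}

```text
clock: 5.2
position: [0.6268, -0.0909, 0.0625]
tool_rot: [3.142, -0.0, 0.115]
force: [0.2, -0.3, -0.8]
grip_width: -0.0001
finger_force: 0.0
```

Emit:
{"name": "move_arm", "arguments": {
  "plan": [
    [[-0.08,0,0.175,0,0,0,-1],[0,0,0.175,0,0,0,-1],[0,0,0.175,0,0,0,-1],[0,0,0.175,0,0,0,-1],[0,0,0.175,0,0,0,-1],[0,0,0,0,0,0,-1],[0,0,0,0,0,0,-1],[0,0,0,0,0,0,-1],[0,0,0,0,0,0,-1],[0,0,0,0,0,0,-1]]
  ]
}}

```text
clock: 6.2
position: [0.6252, -0.0911, 0.0449]
tool_rot: [3.142, -0.0, 0.115]
force: [0.1, -0.2, 0.8]
grip_width: 0.0
finger_force: 0.0
```

Emit:
{"name": "move_arm", "arguments": {
  "plan": [
    [[0,-0.3,0,0,0,0,-1],[0,-0.3,0,0,0,0,-1],[0,-0.3,0,0,0,0,-1],[0,-0.3,0,0,0,0,-1],[0,-0.3,0,0,0,0,-1],[0,-0.3,0,0,0,0,-1],[0,-0.3,0,0,0,0,-1],[0,-0.3,0,0,0,0,-1],[0,0,0,0,0,0,-1],[0,0,0,0,0,0,-1]]
  ]
}}

```text
clock: 7.2
position: [0.6196, -0.0433, 0.0447]
tool_rot: [3.142, 0.0, 0.115]
force: [0.3, 0.2, 0.1]
grip_width: 0.0001
finger_force: 0.0
```

```bash
python3 - <<'E'
from workcell import *;from h import *
s=observe();print(s['position'],s['force'])
c=grab_frame('side')['color'][:,:,::-1];cv2.imwrite('pics/s3.png',cv2.resize(c[180:310,310:440],(600,600),interpolation=2))
E
```

```text
[ 0.61960061 -0.04328621  0.04473469] [0.32192458 0.16554869 0.08981925]
```

View pics/s3.png

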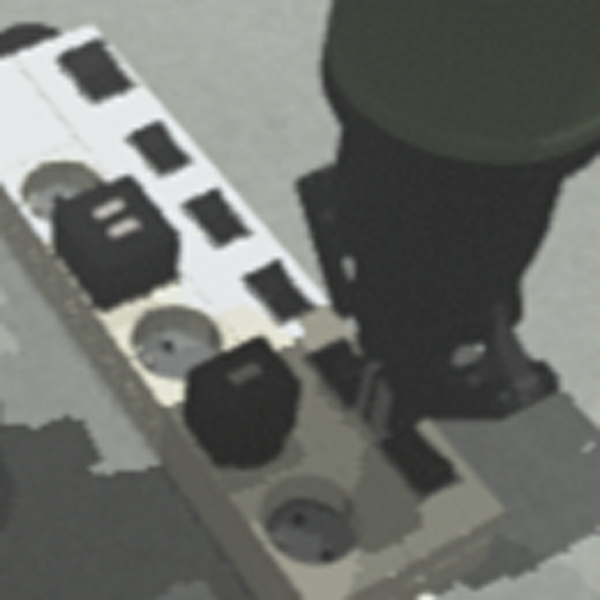

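The finger has passed rocker 1 without jamming; it sits at about (375,400) in the crop, on the rockers' line and clear of the chargers. Continuing the glide.

Emit:
{"name": "move_arm", "arguments": {
  "plan": [
    [[0,-0.3,0,0,0,0,-1],[0,-0.3,0,0,0,0,-1],[0,-0.3,0,0,0,0,-1],[0,-0.3,0,0,0,0,-1],[0,-0.3,0,0,0,0,-1],[0,-0.3,0,0,0,0,-1],[0,-0.3,0,0,0,0,-1],[0,-0.3,0,0,0,0,-1],[0,-0.3,0,0,0,0,-1],[0,-0.3,0,0,0,0,-1]]
  ]
}}

```text
clock: 8.25
position: [0.6127, 0.0169, 0.0447]
tool_rot: [-3.142, 0.0, 0.115]
force: [0.2, -1.6, -0.8]
grip_width: 0.0001
finger_force: 0.0
```

Emit:
{"name": "move_arm", "arguments": {
  "plan": [
    [[0,-0.3,0,0,0,0,-1],[0,-0.3,0,0,0,0,-1],[0,-0.3,0,0,0,0,-1],[0,-0.3,0,0,0,0,-1],[0,-0.3,0,0,0,0,-1],[0,-0.3,0,0,0,0,-1],[0,-0.3,0,0,0,0,-1],[0,-0.3,0,0,0,0,-1],[0,0,0,0,0,0,-1],[0,0,0,0,0,0,-1]]
  ]
}}

```text
clock: 9.25
position: [0.6073, 0.0639, 0.0448]
tool_rot: [3.141, 0.0, 0.115]
force: [-0.5, -1.0, 0.1]
grip_width: -0.0
finger_force: 0.0
```

Emit:
{"name": "move_arm", "arguments": {
  "plan": [
    [[0,-0.4,0,0,0,0,-1],[0,-0.4,0,0,0,0,-1],[0,-0.4,0,0,0,0,-1],[0,-0.4,0,0,0,0,-1],[0,-0.4,0,0,0,0,-1],[0,-0.4,0,0,0,0,-1],[0,-0.4,0,0,0,0,-1],[0,-0.4,0,0,0,0,-1],[0,-0.4,0,0,0,0,-1],[0,0,0,0,0,0,-1]]
  ]
}}

```text
clock: 10.25
position: [0.5988, 0.1371, 0.0448]
tool_rot: [-3.141, -0.0, 0.116]
force: [-0.4, 1.0, -0.3]
grip_width: 0.0003
finger_force: 0.0
```

Emit:
{"name": "move_arm", "arguments": {
  "plan": [
    [[0,0,0,0,0,0,-1],[0,0,0,0,0,0,-1],[0,0,-0.5,0,0,0,-1],[0,0,-1,0,0,0,-1],[0,0,-1,0,0,0,-1],[0,0,-1,0,0,0,-1],[0,0,-1,0,0,0,-1],[0,0,-1,0,0,0,-1],[0,0,-1,0,0,0,-1],[0,0,-1,0,0,0,-1]]
  ]
}}

```text
clock: 11.25
position: [0.599, 0.1351, 0.1965]
tool_rot: [-3.141, -0.001, 0.114]
force: [0.3, 0.3, -0.4]
grip_width: -0.0004
finger_force: 0.0
```

Emit:
{"name": "move_arm", "arguments": {
  "plan": [
    [[-1,0.9,0,0,0,0,-1],[-1,0.9,0,0,0,0,-1],[-1,0.9,0,0,0,0,-1],[-1,0.9,0,0,0,0,-1],[-1,0.9,0,0,0,0,-1],[-1,0.9,0,0,0,0,-1],[0,0,0,0,0,0,-1],[0,0,0,0,0,0,-1],[0,0,0,0,0,0,-1],[0,0,0,0,0,0,-1]]
  ]
}}

```text
clock: 12.25
position: [0.4926, 0.0151, 0.1949]
tool_rot: [-3.141, -0.0, 0.115]
force: [0.1, 0.5, -0.7]
grip_width: -0.0002
finger_force: 0.0
```

```bash
python3 - <<'E'
from workcell import *;from h import *
a=[grab_frame(n)['color'][:,:,::-1] for n in('side','top','wrist')]
cv2.imwrite('pics/s4.png',cv2.resize(a[0][175:325,280:430],(600,600),interpolation=2))
cv2.imwrite('pics/t4.png',cv2.resize(a[1][160:235,260:440],None,fx=4.4,fy=4.4,interpolation=2));cv2.imwrite('pics/w4.png',a[2])
E
```

```text
(no output)
```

View pics/w4.png

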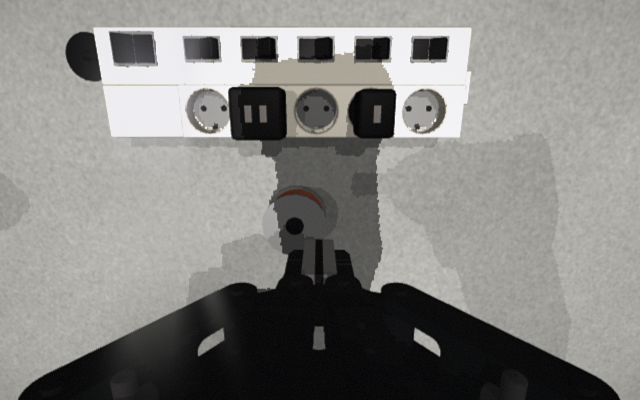

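The wrist view shows the arm clear and the chargers in place. The rockers are at (202..430, 48) and the main at (133,48). I'll enlarge them to check their states.

```bash
python3 - <<'E'
import cv2,numpy as np
w=cv2.imread('pics/w4.png')[25:75,95:475];b=cv2.imread('pics/wrist2.png')[195:245,0:380]
s0=cv2.imread('pics/side0.png')[180:300,315:415];s1=cv2.imread('pics/s4.png');s1=cv2.resize(s1,(150,150),interpolation=3)[5:125,35:135]
g=lambda i,f:np.clip(255*(i/255.)**.5,0,255).astype('uint8') if f is None else cv2.resize(np.clip(255*(i/255.)**.5,0,255).astype('uint8'),f,interpolation=cv2.INTER_CUBIC)
o=np.vstack([g(w,(800,105)),g(b,(800,105)),np.hstack([g(s0,(400,385)),g(s1,(400,385))])])
cv2.imwrite('pics/cmp.png',o)
E
```

```text
(no output)
```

View pics/cmp.png

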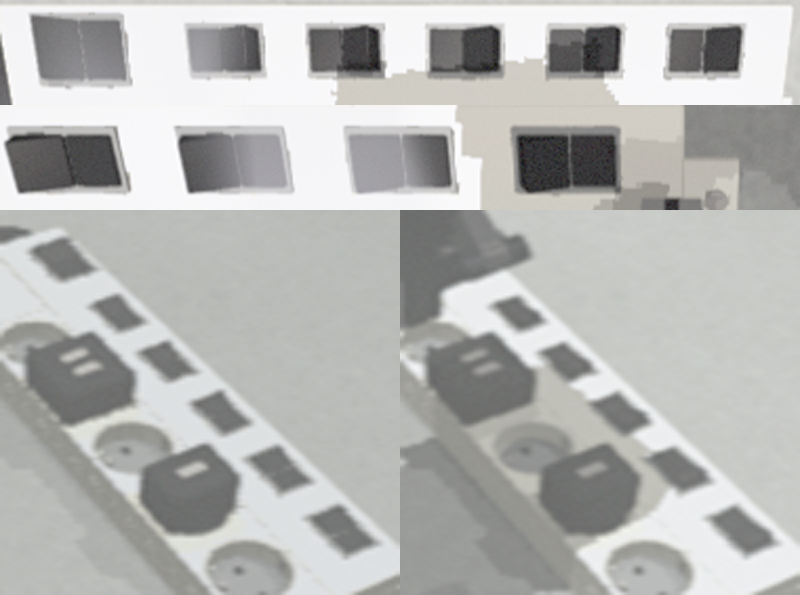

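The top strip (after) shows the right, end-side half proud on all five rockers. The main still has its left, lead-end half proud, so it is on. The chargers have not moved.

```bash
python3 -c "
from workcell import *
print(job_done())"
```

```text
the job is handed in; nothing more can be done
None
```

All five socket rockers were switched off in one glide along the row; in the final pictures the main rocker is still on, the chargers are in place and the arm is clear of the strip, and the job is handed in.

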